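Brush out a glass sample cell and hold it in the light gauge's beam

TASK

Brush the dust out of the glass sample cell: with the brush inside it, stroke right down to the bottom three times, coming back up near the rim between strokes, then stand the brush back in its holder, bristles down. Then lift the cell by its two frosted white faces, never touching the clear windows with the fingers, and finish holding it still and upright in mid-air midway between the lamp and the sensor of the light gauge, with the green beam passing squarely through the middle of both clear windows and the cell touching nothing but the fingers; leave the other things on the bench where they are.

Things in the scene. Friction and masses are not known exactly. Their poses are not given: they have to be found in the camera images.
- cell: Open-topped rectangular glass sample cell, 44 x 36 x 60 mm high, about 120 g, walls 3 mm, inner floor 4 mm above its underside, so inside it is 38 x 30 mm. Origin at the centre of its underside, z up. Its two clear windows face +x and -x (44 mm apart); its two frosted white faces look to +y and -y (36 mm apart, each 44 mm wide). It starts upright in the pocket of the seat.
- cell_mid (a point): Middle of the cell, 30 mm above its underside: the point the beam should pass through. Axes as the cell's.
- window_a: Clear window of the cell on its +x side, 30 mm wide between the frosted plates, 60 mm high. Not to be touched by the fingers. Origin and axes as the cell's.
- window_b: Clear window of the cell on its -x side, otherwise as window_a.
- frosted_a: Frosted white plate of the cell on its +y side, 44 mm wide, 3 mm thick, 60 mm high. Origin and axes as the cell's.
- frosted_b: Frosted white plate of the cell on its -y side, otherwise as frosted_a.
- cell_seat: Fixed low grey block 72 x 64 x 16 mm with a pocket 10 mm deep (floor at 6 mm, 2 mm of play round the cell) from which the cell lifts straight up. Origin at the centre of its underside.
- brush: Cleaning brush, wooden handle and dark bristles, 160 mm long, about 12 x 12 mm thick (handle 12 mm along x, 13 mm along z; both pairs of sides are flat to the fingers), rigid, about 30 g. Its y axis runs along it from bristles to handle end; origin at mid-length, on one side (the axis lies 6 mm along +z from it). It starts upright in the holder, bristles down, so its y points up.
- brush_tip (a point): Tip of the bristles, on the brush's axis; the bristles are the last 25 mm.
- brush_end (a point): Upper end of the handle, on the brush's axis, 160 mm from the tip.
- brush_holder: Fixed blue holder on a 64 x 64 mm foot: a square upright well 20 mm wide, floor 6 mm above its underside, with a funnel mouth that widens from 20 mm at 60 mm height to about 38 mm at 75 mm height. The brush stands on the well's floor, its upper 90 mm clear above the funnel. Origin at the centre of its underside, z up.
- holder_mouth (a point): Centre of the funnel mouth, 75 mm above the holder's underside.
- light_gauge: Fixed light gauge: grey foot 190 x 60 x 10 mm with two aluminium posts carrying a black round lamp (at its -x end) and a white box sensor (at its +x end), 100 mm apart face to face, their tops 119 mm above the bench; a thin green beam joins them. The beam runs along the gauge's x axis, 100 mm above the bench. Origin at the centre of the foot's underside.
- beam_mid (a point): Middle of the green beam, 100 mm above the bench; axes as the gauge's (x along the beam).
- tape_roll: Loose roll of brown tape, 68 mm across, 40 mm high, to be left alone. Origin at the centre of its underside.
- loupe: Loose black loupe, 34 mm across, 36 mm high, to be left alone. Origin at the centre of its underside.
- flux_tin: Loose round tin, 44 mm across, 22 mm high, to be left alone. Origin at the centre of its underside.

How it is judged:
By the outcome, as a careful person would: the job done as asked, in the order asked, and still so for the second after the job is handed in, while the arm keeps its last pose, push and grip.
It also fails if it takes over 64 s, if anything falls off the work surface, if the arm or the gripper's body presses on something with over 40 N, if the wrist force passes 120 N, or if a joint passes its speed limit or range.

ROBOT

A 6-joint arm with a two-finger parallel gripper is mounted at the origin on a cart in front of the work surface, level with it; the furniture and walls round the work are solid. World frame = base frame: x ahead of the robot, y to its left, z up, the work surface at z = 0. Lengths are in m, angles in rad, forces in N, time in s.
With the tool pointing down it reaches from about 0.3 to 0.875 m from the base axis. Payload 6.4 kg.
Tool frame: the origin (TCP) lies midway between the tips of the shut fingers; the grasp point (between the pads) lies 19 mm behind it; z points along the fingers, y is the line along which they close (so a half turn about z gives the same grasp; the last joint's range is limited). The gripper opens to 85 mm and grips with 20 to 120 N. Pads are 22 mm wide; open, the fingers measure 114 mm over their backs; the gripper's body (76 mm by 85 mm) begins 54 mm behind the grasp point. The pads swing forward as they close: fully open they stand 13 mm farther back than shut.
Start: joints at [0.901, 0.181, 1.607, -0, 1.354, -0.206], TCP at [0.257, 0.514, 0.231] pointing down, gripper open.
Joint ranges: [-2.99, 2.99], [-0.89, 2.07], [0.3, 2.58], [-1.14, 4.28], [0, 2.63], [-3.12, 3.12]. Speed limits (rad/s): [2.57, 2.57, 3.01, 3.14, 3.14, 3.14].

INTERFACE

Orientations are given as a unit quaternion [w, x, y, z].
In Python, from bench import ctrl gives the robot as it stands.
- The arm moves only by the tool send_rows, never from a script. Its argument "motion" is a list of rows, each a list of 7 numbers: the turn, a rotation vector about the tool's x, y, z in degrees, then the shift along the tool's x, y, z in mm, then the closure, from -1 (fully open) to 1 (shut). In form: [[rx, ry, rz, tx, ty, tz, grip], ...]. A call has exactly 10 rows; each row shifts and turns the commanded pose from where the row before left it, along the tool's axes as they then stand; what a row does not reach is not made up. A row lasts 1/10 s, in which the tool goes at most 50 mm and 8.59 degrees, less where a joint would pass 70% of its speed; a pose out of reach is approached as far as the arm can. A call is refused whole if a number of a shift passes 50 or a number of a turn 8.59, either way. A call with a gripper value outside its range is refused whole. The fingers move at their own pace and stop on an object; the grip force is fixed at half the most. Time passes only in rows, so rows that do not move let the fingers close, or fill a call up. It gives the time, the measured TCP pose, the force, the opening and the grip force at its end, in the units of the state.
- ctrl.get_obs(): the state, without advancing time (a new reading comes with each control period).
- ctrl.camera(name): name is "scene" or "top"; returns a dict with "color" (480x640x3 uint8, red, green, blue), "z_map" (480x640 float32, m along the optical axis (not along the pixel's ray), 0 where there is no reading), "mtx" (3x3 intrinsics, pixels), "extrinsics" (4x4, takes a point from camera to world coordinates). Camera axes: x right, y down, z forward; pixel columns grow to the right and rows downward; lengths in m; the calibration is good to about 2 mm. A picture is of the moment at which its call begins.
- ctrl.hand_in(): hands the job in; it is judged then, once.
The state is a dict: "time_s": time; "q": joint angles; "dq": joint speeds; "joint_efforts": joint torques, N m; "eef_pos": TCP position; "eef_rot": TCP orientation; "wrist_force": force on the tool from outside, world axes, zero at the start; "torque": the same for the moment, N m; "opening": opening from 0.0 (shut) to 1.0 (fully open); "grasp_force": force on a finger pad.
Only numpy, scipy, OpenCV 4.12 (cv2) and the standard library are available. Lean on these libraries where they do the work, as an engineer would, in place of code of your own. Each camera call takes 0.05 s, during which the arm holds its last target. There are 200 camera calls.

## Working session

There is one attempt and no reset: what is moved stays moved. The work goes in short steps, Python scripts to look and compute and a tool call to move; the robot and the scene stay as the last step left them, time stands still between calls to the robot, and variables do not carry over. Pictures are saved under pics/ and viewed, at most 13 in all, crops included, and the job is handed in when it is done.

Besides the shell and the picture viewer there is one more tool, called as name(argument=value, ...), one argument or row to a line, values as JSON. send_rows: Moves the arm, as the interface text tells. Its arguments: {"type":"object","properties":{"motion":{"type":"array","items":{"type":"array","items":{"type":"number"}}}},"required":["motion"]}

```bash
mkdir -p pics; ls
python3 - <<'E'
from bench import ctrl
import cv2,numpy as np
o=ctrl.get_obs();print({k:np.round(v,4).tolist() for k,v in o.items()})
for n in("scene","top"):
    c=ctrl.camera(n);np.savez(f"{n}.npz",**c);cv2.imwrite(f"pics/{n}.png",c["color"][:,:,::-1]);print(n,c["mtx"].tolist(),np.round(c["extrinsics"],3).tolist())
E
```

```text
pics
{'time_s': 0.0, 'q': [0.9007, 0.1815, 1.608, 0.0, 1.3538, -0.2063], 'dq': [0.0015, 0.0002, -0.0011, -0.0008, -0.0003, 0.0024], 'joint_efforts': [0.0011, -44.4864, -35.134, -0.0002, 0.009, -0.0001], 'eef_pos': [0.2568, 0.5138, 0.2304], 'eef_rot': [-0.0004, 0.2298, 0.9732, -0.0008], 'wrist_force': [-0.1135, 0.4892, 0.6041], 'torque': [0.06, 0.0629, 0.0396], 'grasp_force': 0.0, 'opening': 0.9982}
scene [[516.2888676537627, 0.0, 319.76591476755783], [0.0, 516.2888676537627, 242.52571357081422], [0.0, 0.0, 1.0]] [[-0.526, -0.387, 0.757, -0.048], [-0.85, 0.224, -0.477, 0.638], [0.015, -0.894, -0.447, 0.507], [0.0, 0.0, 0.0, 1.0]]
top [[547.6596816672931, 0.0, 319.6215294851676], [0.0, 547.6596816672931, 241.64768230063802], [0.0, 0.0, 1.0]] [[-0.018, -0.993, 0.117, 0.462], [-0.999, 0.014, -0.034, 0.239], [0.032, -0.118, -0.993, 1.092], [0.0, 0.0, 0.0, 1.0]]
```

View pics/scene.png

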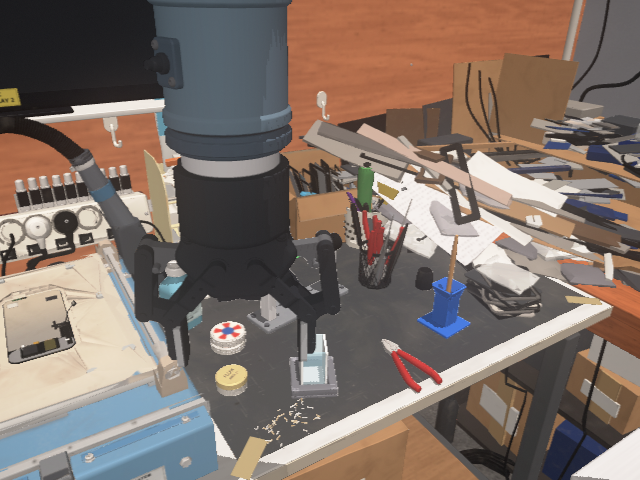

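View pics/top.png

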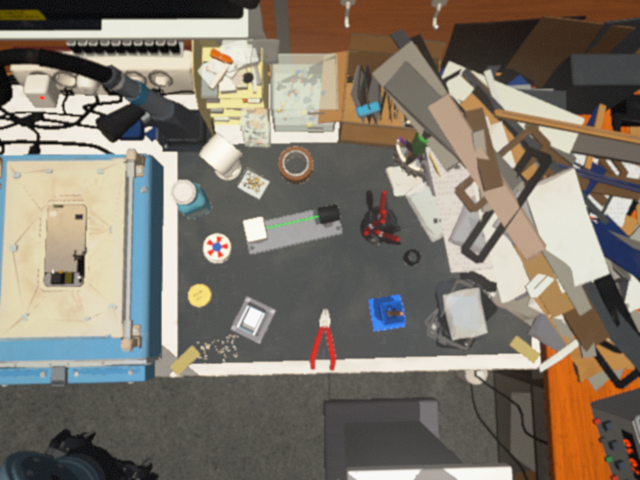

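Scene: cell in its seat at about (314,372), partly behind the gripper. Brush and holder are at (445,300), and the gauge is hidden behind the gripper. Top: seat at (253,318), gauge from (255,230) to (328,214), holder at (387,312), tin at (200,295), loupe at (412,257), tape at (296,163).

```bash
cat > h.py <<'E'
import numpy as np,cv2
def load(n):
    d=np.load(n+".npz");return d["color"],d["z_map"],d["mtx"],d["extrinsics"]
def pix(n,u,v,z=None):
    "pixel -> world; on plane z if given, else by depth"
    c,d,K,E=load(n);r=np.linalg.inv(K)@[u,v,1.];
    if z is None: p=r*d[int(round(v)),int(round(u))]
    else:
        w=E[:3,:3]@r;p=r*(z-E[2,3])/w[2]
    return E[:3,:3]@p+E[:3,3]
def proj(n,P):
    c,d,K,E=load(n);p=np.linalg.inv(E)@np.append(P,1);q=K@p[:3];return q[:2]/q[2]
E
python3 - <<'E'
from h import *
c=load("top")[0][:,:,::-1]
a=cv2.resize(c[285:350,215:295],None,fx=5,fy=5,interpolation=cv2.INTER_CUBIC)  #400x325
b=cv2.resize(c[280:345,350:430],None,fx=5,fy=5,interpolation=cv2.INTER_CUBIC)
g=cv2.resize(c[198:253,235:350],None,fx=5,fy=5,interpolation=cv2.INTER_CUBIC) #575x275
o=np.zeros((600,800,3),np.uint8);o[:325,:400]=a;o[:325,400:]=b;o[325:,:575]=g
cv2.imwrite("pics/crop1.png",o)
print(proj("top",[.257,.514,.23]),proj("scene",[.257,.514,.23]))
E
```

```text
[120.88531214 447.47444407] [245.71459921 369.53634868]
```

View pics/crop1.png

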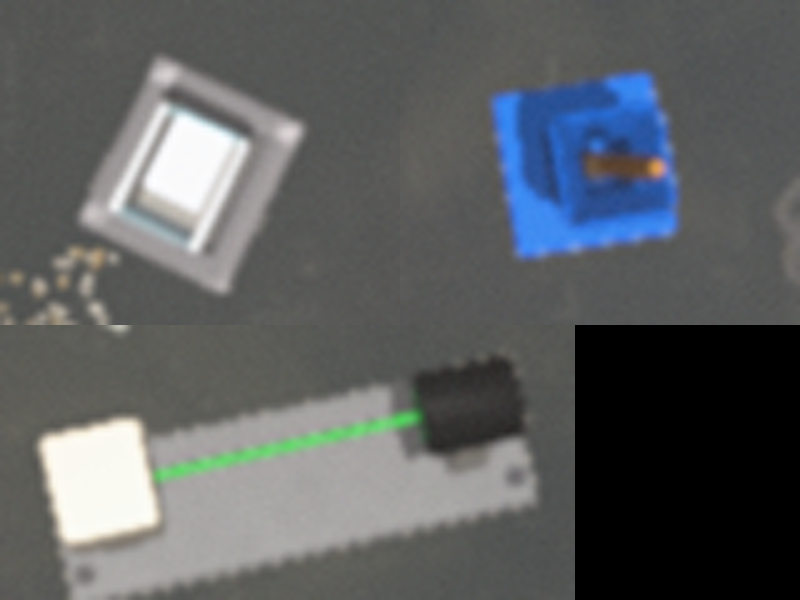

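The crop shows the cell with its white (frosted) edges at left and right: outer rim corners at crop (172,103), (247,140), (200,250) and (113,208). Seat corners are (160,58), (303,128), (222,293) and (82,215). Foot corners are (492,93), (652,73), (680,232) and (520,258), the brush end is at (655,167), and the beam runs (155,476) to (420,417).

Run:
```python
from h import *
A=lambda p:(p[0]/5+215-.4,p[1]/5+285-.4)
B=lambda p:((p[0]-400)/5+350-.4,p[1]/5+280-.4)
G=lambda p:(p[0]/5+235-.4,(p[1]-325)/5+198-.4)
def show(nm,pts,z):
    P=np.array([pix("top",*p,z) for p in pts]);c=P.mean(0)
    print(nm,"c",np.round(c,4).tolist(),[ (round(float(np.hypot(*(P[(i+1)%len(P)]-P[i])[:2]))*1e3,1),round(float(np.degrees(np.arctan2(*(P[(i+1)%len(P)]-P[i])[1::-1]))),1)) for i in range(len(P))])
show("cell",[A(p) for p in[(172,103),(247,140),(200,250),(113,208)]],.066)
show("seat",[A(p) for p in[(160,58),(303,128),(222,293),(82,215)]],.016)
show("foot",[B(p) for p in[(492,93),(652,73),(680,232),(520,258)]],.006)
show("beam",[G(p) for p in[(155,476),(420,417)]],.1)
print("brush end",pix("top",*B((655,167)),.166))
print("lower bit",pix("top",*B((592,165)),.06))
# height map around holder
c,d,K,E=load("top")
v,u=np.mgrid[0:480,0:640];r=np.stack([(u-K[0,2])/K[0,0],(v-K[1,2])/K[1,1],np.ones_like(u)],-1)*d[...,None]
W=r@E[:3,:3].T+E[:3,3]
for y in np.arange(.7,-.25,-.04):
    print(round(y,2),[int(1000*W[...,2][(abs(W[...,0]-x)<.02)&(abs(W[...,1]-y)<.02)&(d>0)].max(initial=-1)) for x in np.arange(.22,.72,.04)])
s=load("scene")[0][:,:,::-1]
a=cv2.resize(s[220:340,410:490],None,fx=5,fy=5,interpolation=cv2.INTER_CUBIC)
b=cv2.resize(s[320:420,270:350],None,fx=5,fy=5,interpolation=cv2.INTER_CUBIC)
o=np.zeros((600,800,3),np.uint8);o[:,:400]=a;o[:500,400:]=b
cv2.imwrite("pics/crop2.png",o)
```

```text
cell c [0.44, 0.3334, 0.066] [(31.1, -117.1), (43.6, 156.3), (35.7, 63.5), (43.9, -29.8)]
seat c [0.4396, 0.3346, 0.016] [(62.1, -116.9), (70.2, 153.1), (62.0, 60.2), (67.1, -26.8)]
foot c [0.4479, 0.0719, 0.006] [(64.3, -84.0), (63.2, -171.9), (64.2, 98.0), (65.4, 8.1)]
beam c [0.6165, 0.2549, 0.1] [(99.3, -78.1), (99.3, 101.9)]
brush end [0.44845545 0.07318354 0.166     ]
lower bit [0.44808328 0.07796866 0.06      ]
0.7 [-738, -743, -1000, 112, 115, 135, 135, 134, 136, 135, 135, 138, 137]
0.66 [-738, -743, -1000, 118, 117, 135, 135, 137, 136, 135, 136, 137, 135]
0.62 [-738, -734, -1000, 111, 116, 136, 137, 136, 150, 156, 135, 138, 134]
0.58 [-737, 350, 351, 110, 115, 136, 137, 134, 136, 136, 137, 135, 135]
0.54 [-735, 347, 427, 109, 147, 150, 148, 144, 144, 144, 144, 143, 145]
0.5 [-738, 457, 589, 585, 111, 107, 108, 108, 108, 108, 109, 111, 111]
0.46 [328, 447, 574, 6, 8, 7, 25, 27, 6, 6, 59, 131, 131]
0.42 [-738, -740, -1000, 10, 13, 10, 25, 27, 25, 29, 28, 133, 131]
0.38 [-733, -742, -1000, 7, 16, 21, 18, 6, 25, 28, 27, 6, 125]
0.34 [-740, -740, -1000, 8, 21, 70, 69, 21, 6, 123,
[... 240 characters left out ...]
 6, 5, 11, 119, 117, 6]
0.14 [-736, -740, -1000, 6, 7, 7, 7, 9, 6, 127, 93, 154, 6]
0.1 [-738, -738, -1000, 6, 7, 79, 80, 7, 165, 155, 137, 154, 6]
0.06 [-736, -742, -1000, 5, 7, 80, 168, 11, 6, 144, 137, 77, 116]
0.02 [-737, -743, -1000, 5, 8, 37, 7, 7, 39, 164, 149, 83, 175]
-0.02 [-738, -743, -1000, 7, 51, 66, 72, 66, 6, 99, 180, 181, 224]
-0.06 [-735, -742, -1000, 6, 58, 70, 78, 75, 141, 145, 184, 216, 228]
-0.1 [-738, -741, -1000, 5, 48, 69, 75, 113, 147, 167, 188, 216, 216]
-0.14 [-733, -738, -1000, 5, 7, 50, 100, 114, 149, 170, 189, 202, 211]
-0.18 [-738, -742, -1000, 7, 6, 39, 122, 123, 151, 165, 174, 209, 218]
-0.22 [-738, -742, -1000, 70, 67, 109, 130, 138, 147, 159, 177, 198, 199]
```

View pics/crop2.png

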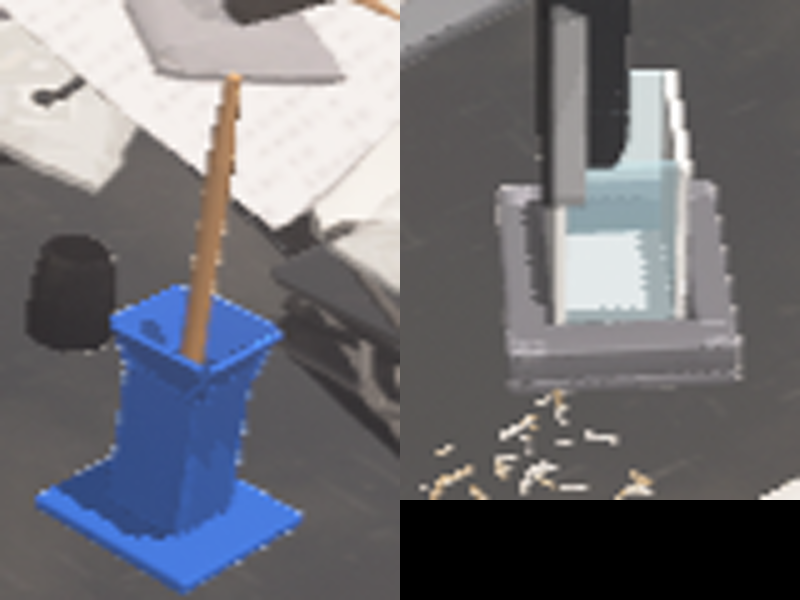

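The crop shows the brush leaning a little: its end is at crop (232,77) and it enters the funnel at (194,350). The cell's frosted plates are left and right, facing ±y in the picture.

Run:
```python
from h import *
B=lambda p:((p[0]-400)/5+350-.4,p[1]/5+280-.4)
S=lambda p:(p[0]/5+410-.4,p[1]/5+220-.4)
def ray(n,u,v):
    c,d,K,E=load(n);return E[:3,3],E[:3,:3]@np.linalg.inv(K)@[u,v,1.]
def plane(n,a,b):
    o,r=ray(n,*a);_,s=ray(n,*b);m=np.cross(r,s);m/=np.linalg.norm(m);return m,m@o
m1,k1=plane("top",B((655,167)),B((592,165)))
m2,k2=plane("scene",S((232,77)),S((194,350)))
t=np.cross(m1,m2);t/=t[2]
print("dir per unit z",t)
for z in(.006,.06,.136,.166):
    print(z,np.linalg.solve([m1,m2,[0,0,1]],[k1,k2,z]))
print("end from scene",pix("scene",*S((232,77)),.166))
print("holder mouth scene",np.mean([pix("scene",*S(p),.075) for p in[(110,318),(183,286),(283,332),(210,372)]],0))
print("seat scene proj", proj("scene",[.4396,.3346,.016]))
T=lambda p:((p[0]-400)/5+270-.4,p[1]/5+320-.4)
P=[pix("scene",*T(p),.016) for p in[(498,186),(717,186),(740,338),(508,342)]];print("seat corners scene",np.round(P,4).tolist(),np.mean(P,0))
```

```text
dir per unit z [0.00597118 0.00420782 1.        ]
0.006 [0.44768939 0.07630819 0.006     ]
0.06 [0.44801183 0.07653541 0.06      ]
0.136 [0.44846564 0.0768552  0.136     ]
0.166 [0.44864478 0.07698144 0.166     ]
end from scene [0.44638562 0.07951554 0.166     ]
holder mouth scene [0.44814716 0.07708092 0.075     ]
seat scene proj [315.38139708 370.89179696]
seat corners scene [[0.4858, 0.3516, 0.016], [0.4528, 0.2961, 0.016], [0.3957, 0.3258, 0.016], [0.4268, 0.3809, 0.016]] [0.44027061 0.33861393 0.016     ]
```

send_rows(
  motion=[
    [0, 0, -7, 0, 0, 0, -1],
    [0, 0, -7, 0, 0, 0, -1],
    [0, 0, -7, 0, 0, 0, -1],
    [0, 0, -7, 0, 0, 0, -1],
    [0, 0, -7, 0, 0, 0, -1],
    [0, 0, 0, -10.4, -38.4, 0, -1],
    [0, 0, 0, -10.4, -38.4, 0, -1],
    [0, 0, 0, -10.4, -38.4, 0, -1],
    [0, 0, 0, -10.4, -38.4, 0, -1],
    [0, 0, 0, -10.4, -38.4, 0, -1],
  ],
)

```text
time_s: 1.1
eef_pos: [0.3368, 0.3304, 0.2309]
eef_rot: [-0.0, -0.074, 0.997, -0.0]
wrist_force: [0.7, 0.4, 0.9]
opening: 0.997
grasp_force: 0.0
```

send_rows(
  motion=[
    [0, 0, 0, -10.4, -38.4, 0, -1],
    [0, 0, 0, -10.4, -38.4, 0, -1],
    [0, 0, 0, -10.4, -38.4, 0, -1],
    [0, 0, 0, -10.4, -38.4, 0, -1],
    [0, 0, 0, -10.4, -38.4, 0, -1],
    [0, 0, 0, -10.4, -38.4, 0, -1],
    [0, 0, 0, -10.4, -38.4, 0, -1],
    [0, 0, 0, 0, 0, 0, -1],
    [0, 0, 0, 0, 0, 0, -1],
    [0, 0, 0, 0, 0, 0, -1],
  ],
)

```text
time_s: 2.1
eef_pos: [0.4476, 0.0775, 0.231]
eef_rot: [-0.0, -0.074, 0.997, 0.0]
wrist_force: [0.4, -0.2, -0.5]
opening: 0.996
grasp_force: 0.0
```

send_rows(
  motion=[
    [0, 0, 0, 0, 0, 28, -1],
    [0, 0, 0, 0, 0, 28, -1],
    [0, 0, 0, 0, 0, 28, -1],
    [0, 0, 0, 0, -1, 26, -1],
    [0, 0, 0, 0, 0, 0, 1],
    [0, 0, 0, 0, 0, 0, 1],
    [0, 0, 0, 0, 0, 0, 1],
    [0, 0, 0, 0, 0, 0, 1],
    [0, 0, 0, 0, 0, 0, 1],
    [0, 0, 0, 0, 0, 0, 1],
  ],
)

```text
time_s: 3.1
eef_pos: [0.4494, 0.0754, 0.1225]
eef_rot: [0.001, -0.074, 0.997, -0.001]
wrist_force: [-0.2, -1.2, 5.5]
opening: 0.11
grasp_force: 58.4
```

Run:
```python
from bench import ctrl
from h import *
o=ctrl.get_obs();print({k:np.round(o[k],4).tolist() for k in("time_s","eef_pos","wrist_force","torque","grasp_force","opening","q")})
c=ctrl.camera("scene");np.savez("scene2.npz",**c);s=c["color"][:,:,::-1]
a=cv2.resize(s[180:340,400:500],None,fx=3.7,fy=3.7,interpolation=cv2.INTER_CUBIC)[:592,:370]
b=cv2.resize(s[240:410,230:350],None,fx=3.5,fy=3.5,interpolation=cv2.INTER_CUBIC)
O=np.zeros((600,800,3),np.uint8);O[:a.shape[0],:a.shape[1]]=a;O[:b.shape[0],375:375+b.shape[1]]=b[:,:425]
cv2.imwrite("pics/crop3.png",O)
```

```text
{'time_s': 3.1, 'eef_pos': [0.4494, 0.0754, 0.1225], 'wrist_force': [-0.1977, -1.2139, 5.5468], 'torque': [-0.3341, -0.0003, 0.083], 'grasp_force': 58.4134, 'opening': 0.1096, 'q': [-0.0948, 0.0451, 1.9968, -0.0007, 1.097, -1.8126]}
```

View pics/crop3.png

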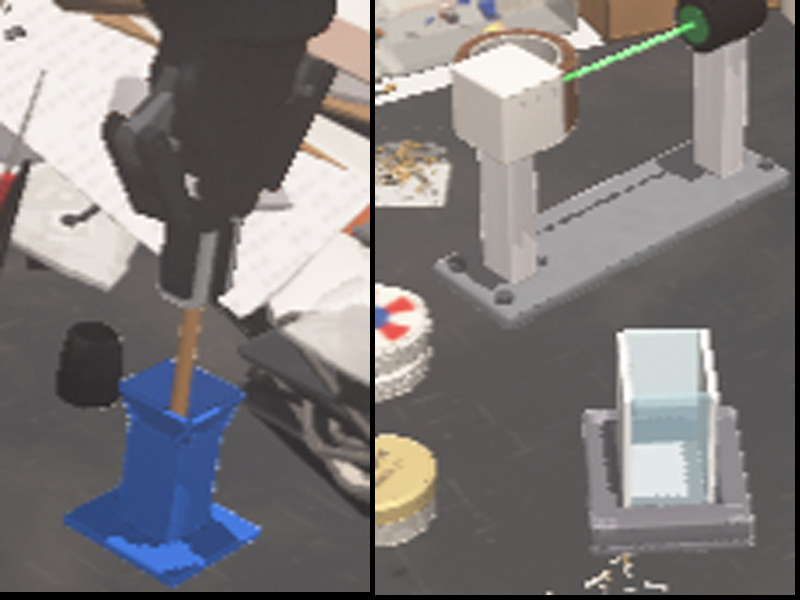

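The crop shows the pads shut on the handle around (195,270), with the brush still upright in the holder. The cell is now in full view at (665,420), the sensor box at (508,100), and the beam runs (565,77) to (692,27).

send_rows(
  motion=[
    [0, 0, 0, 0, 0, -10, 1],
    [0, 0, 0, 0, 0, -20, 1],
    [0, 0, 0, 0, 0, -25, 1],
    [0, 0, 0, 0, 0, -25, 1],
    [0, 0, 0, 0, 0, -25, 1],
    [0, 0, 0, 0, 0, -20, 1],
    [0, 0, 0, 0, 0, -10, 1],
    [0, 0, 0, 0, 0, 0, 1],
    [0, 0, 0, 0, 0, 0, 1],
    [0, 0, 0, 0, 0, 0, 1],
  ],
)

```text
time_s: 4.15
eef_pos: [0.4475, 0.0758, 0.2549]
eef_rot: [-0.001, -0.073, 0.997, 0.0]
wrist_force: [-0.1, -0.4, 0.0]
opening: 0.115
grasp_force: 58.4
```

Run:
```python
from bench import ctrl
from h import *
o=ctrl.get_obs();print({k:np.round(o[k],4).tolist() for k in("time_s","eef_pos","wrist_force","opening")})
P=o["eef_pos"]
O=np.zeros((600,800,3),np.uint8)
for i,n in enumerate(("scene","top")):
    c=ctrl.camera(n);np.savez(n+"3.npz",**c);s=c["color"][:,:,::-1]
    u,v=np.round(proj(n+"3",P-[0,0,.06])).astype(int);print(n,"crop origin",u-40,v-60)
    O[:,400*i:400*i+400]=cv2.resize(s[v-60:v+60,u-40:u+40],None,fx=5,fy=5,interpolation=cv2.INTER_CUBIC)
cv2.imwrite("pics/crop4.png",O)
```

```text
{'time_s': 4.15, 'eef_pos': [0.4475, 0.0758, 0.2549], 'wrist_force': [-0.0683, -0.373, 0.0444], 'opening': 0.1153}
scene crop origin 420 157
top crop origin 362 254
```

View pics/crop4.png

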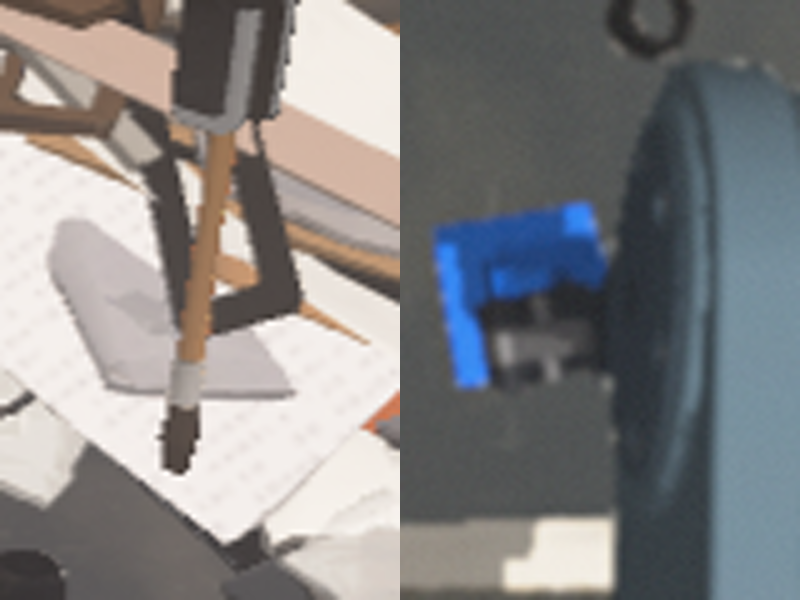

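The scene crop shows the brush clear of the holder: shaft leaves the pads at (220,130), bristle tip at (175,470). The top view is blocked by the arm.

Run:
```python
from h import *
P=np.array([.4475,.0758,.2549])
f=lambda x:(np.array(x)-[420,157]+.4)*5
for z in (0,.015,.05,.1165,.12,.125):print(z,f(proj("scene3",P-[0,0,z])))
x=np.array([-np.sin(np.radians(98.4)),np.cos(np.radians(98.4)),0])
for e in(-.01,0,.01):print(e,f(proj("scene3",P-[0,0,.1165]+e*x)))
```

```text
0 [228.78876731 114.34642898]
0.015 [221.6268595  162.52402826]
0.05 [205.39568353 271.70989219]
0.1165 [176.28827065 467.51320485]
0.12 [174.81551786 477.42029881]
0.125 [172.72143327 491.50704365]
-0.01 [150.22616978 456.09970901]
0 [176.28827065 467.51320485]
0.01 [202.79216232 479.12017618]
```

send_rows(
  motion=[
    [0, 0, 0, -4.4, 37, 0, 1],
    [0, 0, 0, -4.4, 37, 0, 1],
    [0, 0, 0, -4.4, 37, 0, 1],
    [0, 0, 0, -4.4, 37, 0, 1],
    [0, 0, 0, -4.4, 37, 0, 1],
    [0, 0, 0, -4.4, 37, 0, 1],
    [0, 0, 0, -4.4, 37, 0, 1],
    [0, 0, 7, 0, 0, 0, 1],
    [0, 0, 7, 0, 0, 0, 1],
    [0, 0, 7, 0, 0, 0, 1],
  ],
)

```text
time_s: 5.25
eef_pos: [0.4402, 0.3368, 0.2551]
eef_rot: [-0.001, 0.111, 0.994, -0.001]
wrist_force: [-0.4, 0.2, -0.1]
opening: 0.111
grasp_force: 58.5
```

send_rows(
  motion=[
    [0, 0, 7, 0, 0, 0, 1],
    [0, 0, 7, 0, 0, 0, 1],
    [0, 0, 0, 0, 0, 15, 1],
    [0, 0, 0, 0, 0, 20, 1],
    [0, 0, 0, 0, 0, 15, 1],
    [0, 0, 0, 0, 0, 10, 1],
    [0, 0, 0, 0, 0, 0, 1],
    [0, 0, 0, 0, 0, 0, 1],
    [0, 0, 0, 0, 0, 0, 1],
    [0, 0, 0, 0, 0, 0, 1],
  ],
)

```text
time_s: 6.25
eef_pos: [0.4414, 0.3367, 0.1973]
eef_rot: [0.001, 0.23, 0.973, 0.001]
wrist_force: [0.0, -0.1, -0.5]
opening: 0.111
grasp_force: 58.5
```

Run:
```python
from bench import ctrl
from h import *
o=ctrl.get_obs();print({k:np.round(o[k],4).tolist() for k in("time_s","eef_pos","eef_rot","wrist_force","opening")})
c=ctrl.camera("scene");np.savez("scene4.npz",**c);t=ctrl.camera("top");np.savez("top4.npz",**t)
s=c["color"][:,:,::-1]
O=np.zeros((600,800,3),np.uint8)
O[:,:500]=cv2.resize(s[300:420,265:365],None,fx=5,fy=5,interpolation=cv2.INTER_CUBIC)
O[:325,500:]=cv2.resize(t["color"][285:350,225:285,::-1],None,fx=5,fy=5,interpolation=cv2.INTER_CUBIC)
cv2.imwrite("pics/crop5.png",O)
f=lambda x:(np.array(x)-[265,300]+.4)*5
P=np.array(o["eef_pos"])
print("tip",f(proj("scene4",P-[0,0,.1165])))
for C in([.44,.3365],[.4396,.3346],[.4403,.3386]):
  a=np.radians(153);x=np.array([np.cos(a),np.sin(a)]);y=np.array([-x[1],x[0]])
  for z in(.066,):print(C,[np.round(f(proj("scene4",[*(np.array(C)+i*.022*x+j*.018*y),z]))).tolist() for i,j in((1,1),(1,-1),(-1,-1),(-1,1))])
```

```text
{'time_s': 6.25, 'eef_pos': [0.4414, 0.3367, 0.1973], 'eef_rot': [0.0007, 0.2297, 0.9733, 0.0006], 'wrist_force': [0.0395, -0.1059, -0.5424], 'opening': 0.1105}
tip [246.4075875  169.58680496]
[0.44, 0.3365] [[322.0, 264.0], [188.0, 269.0], [180.0, 170.0], [307.0, 165.0]]
[0.4396, 0.3346] [[329.0, 262.0], [195.0, 268.0], [186.0, 169.0], [313.0, 164.0]]
[0.4403, 0.3386] [[315.0, 266.0], [181.0, 271.0], [173.0, 172.0], [300.0, 167.0]]
```

View pics/crop5.png

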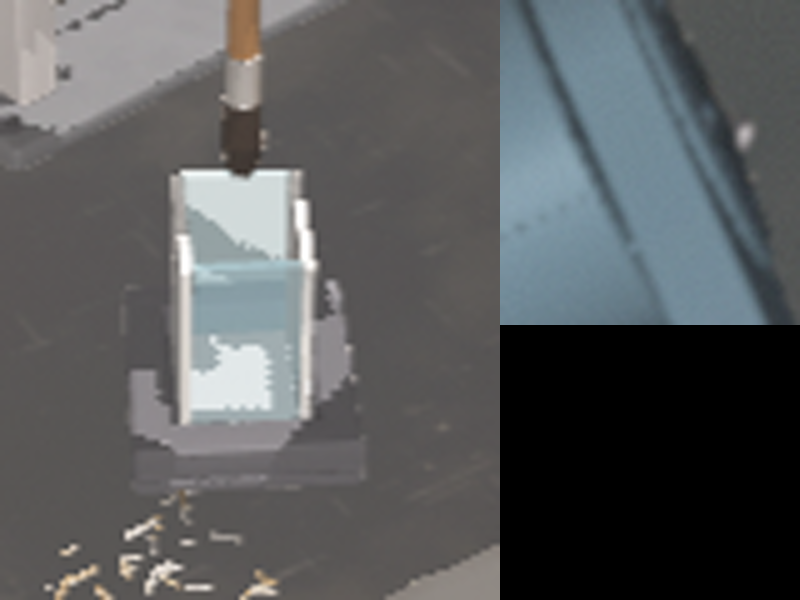

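The crop shows the bristle tip at (243,173), over the middle of the cell opening. The opening's rim corners are at about (315,264), (180,268), (172,172) and (300,170), so a small 1 mm correction is enough.

send_rows(
  motion=[
    [0, 0, 0, 1, 0.5, 15, 1],
    [0, 0, 0, 0, 0, 20, 1],
    [0, 0, 0, 0, 0, 18, 1],
    [0, 0, 0, 0, 0, 10, 1],
    [0, 0, 0, 0, 0, 4, 1],
    [0, 0, 0, 0, 0, 1, 1],
    [0, 0, 0, 0, 0, 1, 1],
    [0, 0, 0, 0, 0, 0, 1],
    [0, 0, 0, 0, 0, 0, 1],
    [0, 0, 0, 0, 0, 0, 1],
  ],
)

```text
time_s: 7.35
eef_pos: [0.4405, 0.3375, 0.1278]
eef_rot: [0.0, 0.23, 0.973, 0.0]
wrist_force: [0.2, 0.0, -0.1]
opening: 0.113
grasp_force: 58.6
```

Still no contact; go down in half-millimetre steps.

send_rows(
  motion=[
    [0, 0, 0, 0, 0, 0.5, 1],
    [0, 0, 0, 0, 0, 0.5, 1],
    [0, 0, 0, 0, 0, 0.5, 1],
    [0, 0, 0, 0, 0, 0.5, 1],
    [0, 0, 0, 0, 0, 0, 1],
    [0, 0, 0, 0, 0, 0, 1],
    [0, 0, 0, 0, 0, 0, 1],
    [0, 0, 0, 0, 0, 0, 1],
    [0, 0, 0, 0, 0, 0, 1],
    [0, 0, 0, 0, 0, 0, 1],
  ],
)

```text
time_s: 8.35
eef_pos: [0.4408, 0.3377, 0.1265]
eef_rot: [0.001, 0.23, 0.973, 0.0]
wrist_force: [-1.0, -0.5, 7.9]
opening: 0.113
grasp_force: 59.3
```

send_rows(
  motion=[
    [0, 0, 0, 0, 0, -10, 1],
    [0, 0, 0, 0, 0, -20, 1],
    [0, 0, 0, 0, 0, -15, 1],
    [0, 0, 0, 0, 0, -5, 1],
    [0, 0, 0, 0, 0, 0, 1],
    [0, 0, 0, 0, 0, 0, 1],
    [0, 0, 0, 0, 0, 0, 1],
    [0, 0, 0, 0, 0, 10, 1],
    [0, 0, 0, 0, 0, 20, 1],
    [0, 0, 0, 0, 0, 14, 1],
  ],
)

```text
time_s: 9.35
eef_pos: [0.4393, 0.3369, 0.1291]
eef_rot: [-0.001, 0.23, 0.973, -0.001]
wrist_force: [0.0, -0.3, -0.6]
opening: 0.112
grasp_force: 58.6
```

send_rows(
  motion=[
    [0, 0, 0, 0, 0, 5, 1],
    [0, 0, 0, 0, 0, 1, 1],
    [0, 0, 0, 0, 0, 0, 1],
    [0, 0, 0, 0, 0, 0, 1],
    [0, 0, 0, 0, 0, 0, 1],
    [0, 0, 0, 0, 0, 0, 1],
    [0, 0, 0, 0, 0, 0, 1],
    [0, 0, 0, 0, 0, 0, 1],
    [0, 0, 0, 0, 0, 0, 1],
    [0, 0, 0, 0, 0, 0, 1],
  ],
)

```text
time_s: 10.35
eef_pos: [0.4404, 0.3374, 0.1264]
eef_rot: [0.0, 0.23, 0.973, -0.0]
wrist_force: [-2.6, -3.1, 12.6]
opening: 0.114
grasp_force: 60.6
```

send_rows(
  motion=[
    [0, 0, 0, 0, 0, -10, 1],
    [0, 0, 0, 0, 0, -20, 1],
    [0, 0, 0, 0, 0, -15, 1],
    [0, 0, 0, 0, 0, -5, 1],
    [0, 0, 0, 0, 0, 0, 1],
    [0, 0, 0, 0, 0, 0, 1],
    [0, 0, 0, 0, 0, 0, 1],
    [0, 0, 0, 0, 0, 10, 1],
    [0, 0, 0, 0, 0, 20, 1],
    [0, 0, 0, 0, 0, 14, 1],
  ],
)

```text
time_s: 11.35
eef_pos: [0.4393, 0.3369, 0.1291]
eef_rot: [-0.001, 0.23, 0.973, -0.001]
wrist_force: [-0.5, 0.0, -0.3]
opening: 0.11
grasp_force: 58.9
```

send_rows(
  motion=[
    [0, 0, 0, 0, 0, 5, 1],
    [0, 0, 0, 0, 0, 1, 1],
    [0, 0, 0, 0, 0, 0, 1],
    [0, 0, 0, 0, 0, 0, 1],
    [0, 0, 0, 0, 0, 0, 1],
    [0, 0, 0, 0, 0, 0, 1],
    [0, 0, 0, 0, 0, 0, 1],
    [0, 0, 0, 0, 0, 0, 1],
    [0, 0, 0, 0, 0, 0, 1],
    [0, 0, 0, 0, 0, 0, 1],
  ],
)

```text
time_s: 12.35
eef_pos: [0.4405, 0.3374, 0.1264]
eef_rot: [0.0, 0.23, 0.973, -0.0]
wrist_force: [-2.7, -1.8, 13.4]
opening: 0.112
grasp_force: 60.9
```

send_rows(
  motion=[
    [0, 0, 0, 0, 0, -10, 1],
    [0, 0, 0, 0, 0, -25, 1],
    [0, 0, 0, 0, 0, -25, 1],
    [0, 0, 0, 0, 0, -30, 1],
    [0, 0, 0, 0, 0, -25, 1],
    [0, 0, 0, 0, 0, -15, 1],
    [0, 0, -7, 0, 0, 0, 1],
    [0, 0, -7, 0, 0, 0, 1],
    [0, 0, -7, 0, 0, 0, 1],
    [0, 0, -7, 0, 0, 0, 1],
  ],
)

```text
time_s: 13.35
eef_pos: [0.4398, 0.3372, 0.2544]
eef_rot: [-0.001, -0.015, 1.0, -0.0]
wrist_force: [0.7, 0.5, -0.3]
opening: 0.111
grasp_force: 59.0
```

send_rows(
  motion=[
    [0, 0, -7, 0, 0, 0, 1],
    [0, 0, 0, 4.4, -37, 0, 1],
    [0, 0, 0, 4.4, -37, 0, 1],
    [0, 0, 0, 4.4, -37, 0, 1],
    [0, 0, 0, 4.4, -37, 0, 1],
    [0, 0, 0, 4.4, -37, 0, 1],
    [0, 0, 0, 4.4, -37, 0, 1],
    [0, 0, 0, 4.4, -37, 0, 1],
    [0, 0, 0, 0, 0, 0, 1],
    [0, 0, 0, 0, 0, 0, 1],
  ],
)

```text
time_s: 14.35
eef_pos: [0.4475, 0.0761, 0.2548]
eef_rot: [-0.0, -0.072, 0.997, 0.0]
wrist_force: [0.1, 0.4, -0.2]
opening: 0.108
grasp_force: 59.0
```

send_rows(
  motion=[
    [0, 0, 0, 0, 0, 15, 1],
    [0, 0, 0, 0, 0, 25, 1],
    [0, 0, 0, 0, 0, 25, 1],
    [0, 0, 0, 0, 0, 20, 1],
    [0, 0, 0, 0, 0, 20, 1],
    [0, 0, 0, 0, 0, 15, 1],
    [0, 0, 0, 0, 0, 9, 1],
    [0, 0, 0, 0, 0, 2, 1],
    [0, 0, 0, 0, 0, 0, 1],
    [0, 0, 0, 0, 0, 0, 1],
  ],
)

```text
time_s: 15.35
eef_pos: [0.4482, 0.0769, 0.125]
eef_rot: [0.001, -0.074, 0.997, -0.0]
wrist_force: [0.6, 0.3, -0.9]
opening: 0.112
grasp_force: 59.1
```

send_rows(
  motion=[
    [0, 0, 0, 0, 0, 1, 1],
    [0, 0, 0, 0, 0, 1, 1],
    [0, 0, 0, 0, 0, 0, 1],
    [0, 0, 0, 0, 0, 0, -1],
    [0, 0, 0, 0, 0, 0, -1],
    [0, 0, 0, 0, 0, 0, -1],
    [0, 0, 0, 0, 0, 0, -1],
    [0, 0, 0, 0, 0, 0, -1],
    [0, 0, 0, 0, 0, 0, -1],
    [0, 0, 0, 0, 0, 0, -1],
  ],
)

```text
time_s: 16.35
eef_pos: [0.4477, 0.0766, 0.1223]
eef_rot: [-0.0, -0.073, 0.997, -0.0]
wrist_force: [-0.6, 0.2, -0.5]
opening: 1.0
grasp_force: 0.0
```

send_rows(
  motion=[
    [0, 0, 0, 0, 0, -10, -1],
    [0, 0, 0, 0, 0, -20, -1],
    [0, 0, 0, 0, 0, -30, -1],
    [0, 0, 0, 0, 0, -30, -1],
    [0, 0, 0, 0, 0, -20, -1],
    [0, 0, 0, -4.4, 37, 0, -1],
    [0, 0, 0, -4.4, 37, 0, -1],
    [0, 0, 0, -4.4, 37, 0, -1],
    [0, 0, 0, -4.4, 37, 0, -1],
    [0, 0, 0, -4.4, 37, 0, -1],
  ],
)

```text
time_s: 17.35
eef_pos: [0.4422, 0.2644, 0.2333]
eef_rot: [0.001, -0.073, 0.997, 0.0]
wrist_force: [0.4, 0.3, -0.6]
opening: 0.998
grasp_force: 0.0
```

Run:
```python
from bench import ctrl
from h import *
o=ctrl.get_obs();print({k:np.round(o[k],4).tolist() for k in("time_s","eef_pos","eef_rot","wrist_force","opening")})
c=ctrl.camera("scene");np.savez("scene5.npz",**c);t=ctrl.camera("top");np.savez("top5.npz",**t)
O=np.zeros((480,800,3),np.uint8)
O[:,:400]=c["color"][:,150:550,::-1];O[:,400:]=t["color"][:,100:500,::-1]
cv2.imwrite("pics/v6.png",O)
```

```text
{'time_s': 17.35, 'eef_pos': [0.4422, 0.2644, 0.2333], 'eef_rot': [0.0006, -0.0735, 0.9973, 0.0001], 'wrist_force': [0.3513, 0.3129, -0.5643], 'opening': 0.9982}
```

View pics/v6.png

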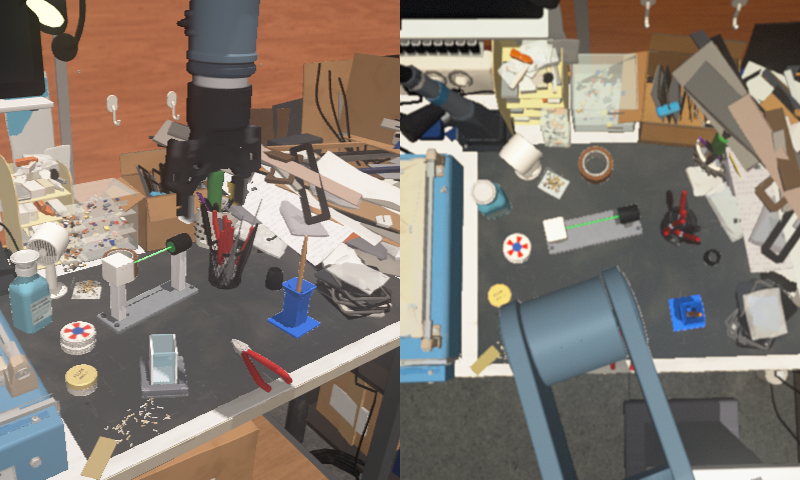

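The picture shows the brush standing in its holder at (300,285), bristles down, with the cell untouched at (163,360). The other items look unmoved.

send_rows(
  motion=[
    [0, 0, 7, 0, 0, 0, -1],
    [0, 0, 7, 0, 0, 0, -1],
    [0, 0, 7, 0, 0, 0, -1],
    [0, 0, 7, 0, 0, 0, -1],
    [0, 0, 7, 0, 0, 0, -1],
    [0, 0, 0, 17.3, 32.3, 0, -1],
    [0, 0, 0, 17.3, 32.3, 0, -1],
    [0, 0, 0, 0, 0, 30, -1],
    [0, 0, 0, 0, 0, 30, -1],
    [0, 0, 0, 0, 0, 30, -1],
  ],
)

```text
time_s: 18.45
eef_pos: [0.4406, 0.336, 0.1421]
eef_rot: [0.001, 0.23, 0.973, 0.0]
wrist_force: [-0.1, -0.1, -0.3]
opening: 1.001
grasp_force: 0.0
```

send_rows(
  motion=[
    [0, 0, 0, 0, 0, 20, -1],
    [0, 0, 0, 0, 0, 10, -1],
    [0, 0, 0, 0, 0, 0, -1],
    [0, 0, 0, 0, 0, 0, -1],
    [0, 0, 0, 0, 0, 0, -1],
    [0, 0, 0, 0, 0, 0, -1],
    [0, 0, 0, 0, 0, 0, -1],
    [0, 0, 0, 0, 0, 0, -1],
    [0, 0, 0, 0, 0, 0, -1],
    [0, 0, 0, 0, 0, 0, -1],
  ],
)

```text
time_s: 19.45
eef_pos: [0.4403, 0.3361, 0.1123]
eef_rot: [0.0, 0.23, 0.973, -0.0]
wrist_force: [-0.2, 0.0, -0.7]
opening: 0.999
grasp_force: 0.0
```

send_rows(
  motion=[
    [0, 0, 0, 0.7, 1.3, 20, -1],
    [0, 0, 0, 0, 0, 25, -1],
    [0, 0, 0, 0, 0, 20, -1],
    [0, 0, 0, 0, 0, 14, -1],
    [0, 0, 0, 0, 0, 7, -1],
    [0, 0, 0, 0, 0, 0, -1],
    [0, 0, 0, 0, 0, 0, -1],
    [0, 0, 0, 0, 0, 0, -1],
    [0, 0, 0, 0, 0, 0, -1],
    [0, 0, 0, 0, 0, 0, -1],
  ],
)

```text
time_s: 20.45
eef_pos: [0.4407, 0.3378, 0.0269]
eef_rot: [0.0, 0.23, 0.973, 0.0]
wrist_force: [0.2, 0.4, -0.0]
opening: 1.0
grasp_force: 0.0
```

send_rows(
  motion=[
    [0, 0, 0, 0, 0, 0, -0.6],
    [0, 0, 0, 0, 0, 0, -0.3],
    [0, 0, 0, 0, 0, 0, 0],
    [0, 0, 0, 0, 0, 0, 0.3],
    [0, 0, 0, 0, 0, 0, 0.6],
    [0, 0, 0, 0, 0, 0, 1],
    [0, 0, 0, 0, 0, 0, 1],
    [0, 0, 0, 0, 0, 0, 1],
    [0, 0, 0, 0, 0, 0, 1],
    [0, 0, 0, 0, 0, 0, 1],
  ],
)

```text
time_s: 21.45
eef_pos: [0.4404, 0.3377, 0.0264]
eef_rot: [0.0, 0.23, 0.973, 0.0]
wrist_force: [0.4, -0.2, 2.1]
opening: 0.412
grasp_force: 60.0
```

send_rows(
  motion=[
    [0, 0, 0, 0, 0, -8, 1],
    [0, 0, 0, 0, 0, -15, 1],
    [0, 0, 0, 0, 0, -20, 1],
    [0, 0, 0, 0, 0, -25, 1],
    [0, 0, 0, 0, 0, -25, 1],
    [0, 0, 0, 0, 0, -20, 1],
    [0, 0, 0, 0, 0, -12, 1],
    [0, 0, 0, 0, 0, 0, 1],
    [0, 0, 0, 0, 0, 0, 1],
    [0, 0, 0, 0, 0, 0, 1],
  ],
)

```text
time_s: 22.45
eef_pos: [0.4393, 0.3372, 0.15]
eef_rot: [-0.001, 0.23, 0.973, -0.001]
wrist_force: [0.2, -0.1, -0.8]
opening: 0.411
grasp_force: 59.9
```

send_rows(
  motion=[
    [0, 0, 5, 0, 0, 0, 1],
    [0, 0, 7.4, 0, 0, 0, 1],
    [0, 0, 7.4, 0, 0, 0, 1],
    [0, 0, 7.4, 0, 0, 0, 1],
    [0, 0, 7.4, 0, 0, 0, 1],
    [0, 0, 7.4, 0, 0, 0, 1],
    [0, 0, 7, 0, 0, 0, 1],
    [0, 0, 2.5, 0, 0, 0, 1],
    [0, 0, 0, 0, 0, 0, 1],
    [0, 0, 0, 0, 0, 0, 1],
  ],
)

```text
time_s: 23.45
eef_pos: [0.4397, 0.3373, 0.1503]
eef_rot: [-0.0, 0.629, 0.777, -0.001]
wrist_force: [-0.1, -0.1, -0.3]
opening: 0.416
grasp_force: 59.8
```

Run:
```python
from bench import ctrl
from h import *
o=ctrl.get_obs();print({k:np.round(o[k],4).tolist() for k in("time_s","eef_pos","eef_rot","wrist_force","opening")})
w,x,y,z=o["eef_rot"];Y=2*np.arctan2(y,x)-np.pi/2;print("yaw",np.degrees(Y))
c=ctrl.camera("scene");np.savez("scene6.npz",**c)
O=np.zeros((600,800,3),np.uint8);s=c["color"][:,:,::-1]
O=cv2.resize(s[230:380,200:400],None,fx=4,fy=4,interpolation=cv2.INTER_CUBIC)
cv2.imwrite("pics/v7.png",O)
P=np.array(o["eef_pos"]);f=lambda x:np.round((np.array(x)-[200,230]+.4)*4).tolist()
ty=np.array([np.cos(Y),np.sin(Y),0]);tx=np.array([-np.sin(Y),np.cos(Y),0])
b=.006-.0264 # cell underside rel TCP
for zz in(b,b+.06):print([f(proj("scene6",P+[0,0,zz]+i*.022*tx+j*.018*ty)) for i,j in((1,1),(1,-1),(-1,-1),(-1,1))])
for C in([.6165,.2549],[.6165,.2577]):
  g=np.radians(101.8);d=np.array([np.cos(g),np.sin(g)]);
  print("beam ends sensor,lamp",C,[f(proj("scene6",[*(np.array(C)+k*.05*d),.1])) for k in(1,-1)])
```

```text
{'time_s': 23.45, 'eef_pos': [0.4397, 0.3373, 0.1503], 'eef_rot': [-0.0004, 0.6293, 0.7772, -0.0008], 'wrist_force': [-0.0992, -0.1411, -0.3498], 'opening': 0.4155}
yaw 12.006143808635413
[[373.0, 300.0], [448.0, 346.0], [545.0, 295.0], [471.0, 252.0]]
[[372.0, 140.0], [450.0, 183.0], [551.0, 136.0], [473.0, 97.0]]
beam ends sensor,lamp [0.6165, 0.2549] [[316.0, 140.0], [494.0, 65.0]]
beam ends sensor,lamp [0.6165, 0.2577] [[310.0, 142.0], [489.0, 67.0]]
```

View pics/v7.png

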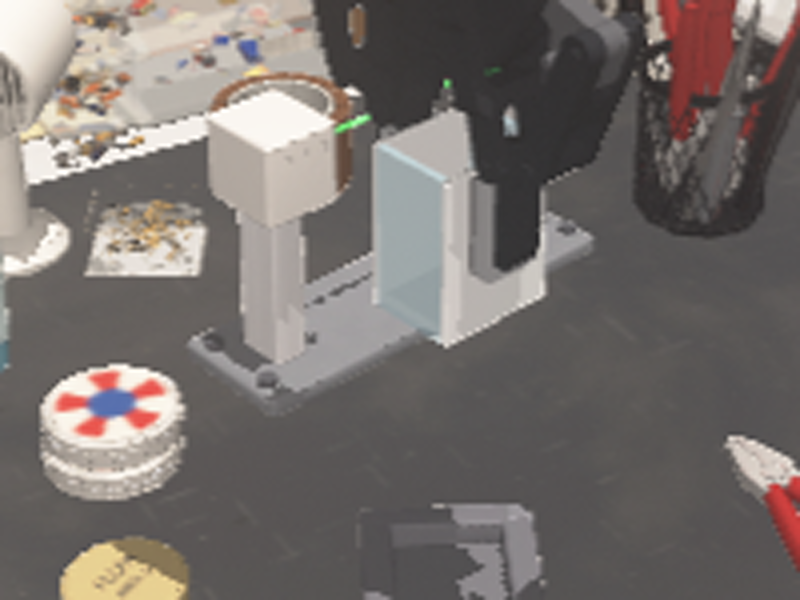

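The crop shows the cell held by its frosted faces, fingers at (505,230), with the clear window facing the sensor. Its corners match the prediction, and the beam at (353,124) agrees with my beam estimate.

send_rows(
  motion=[
    [0, 0, 0, -20, 0, 0, 1],
    [0, 0, 0, -38, 0, 0, 1],
    [0, 0, 0, -38, 0, 0, 1],
    [0, 0, 0, -18.5, 0, 0, 1],
    [0, 0, 0, 0, 20, 0, 1],
    [0, 0, 0, 0, 35, 0, 1],
    [0, 0, 0, 0, 40, 0, 1],
    [0, 0, 0, 0, 35, 0, 1],
    [0, 0, 0, 0, 20, 0, 1],
    [0, 0, 0, 0, 7, 0, 1],
  ],
)

```text
time_s: 24.5
eef_pos: [0.6191, 0.258, 0.1506]
eef_rot: [0.0, 0.63, 0.777, 0.0]
wrist_force: [-0.1, -1.3, -0.5]
opening: 0.411
grasp_force: 60.3
```

send_rows(
  motion=[
    [0, 0, 0, 0, 0, 5, 1],
    [0, 0, 0, 0, 0, 10, 1],
    [0, 0, 0, 0, 0, 5, 1],
    [0, 0, 0, 0, 0, 0, 1],
    [0, 0, 0, 0, 0, 0, 1],
    [0, 0, 0, 0, 0, 0, 1],
    [0, 0, 0, 0, 0, 0, 1],
    [0, 0, 0, 0, 0, 0, 1],
    [0, 0, 0, 0, 0, 0, 1],
    [0, 0, 0, 0, 0, 0, 1],
  ],
)

```text
time_s: 25.5
eef_pos: [0.6176, 0.258, 0.1314]
eef_rot: [0.0, 0.63, 0.777, 0.0]
wrist_force: [0.6, 0.6, -0.6]
opening: 0.419
grasp_force: 60.3
```

Run:
```python
from bench import ctrl
from h import *
o=ctrl.get_obs();print({k:np.round(o[k],4).tolist() for k in("time_s","eef_pos","eef_rot","wrist_force","opening")})
c=ctrl.camera("scene");np.savez("scene7.npz",**c);t=ctrl.camera("top");np.savez("top7.npz",**t)
O=np.zeros((600,800,3),np.uint8)
O[:600,:500]=cv2.resize(c["color"][220:340,235:335,::-1],None,fx=5,fy=5,interpolation=cv2.INTER_CUBIC)
O[:480,500:]=cv2.resize(t["color"][150:270,250:325,::-1],None,fx=4,fy=4,interpolation=cv2.INTER_CUBIC)
cv2.imwrite("pics/v8.png",O)
```

```text
{'time_s': 25.5, 'eef_pos': [0.6176, 0.258, 0.1314], 'eef_rot': [0.0001, 0.6298, 0.7768, 0.0], 'wrist_force': [0.5742, 0.6465, -0.6493], 'opening': 0.4189}
```

View pics/v8.png

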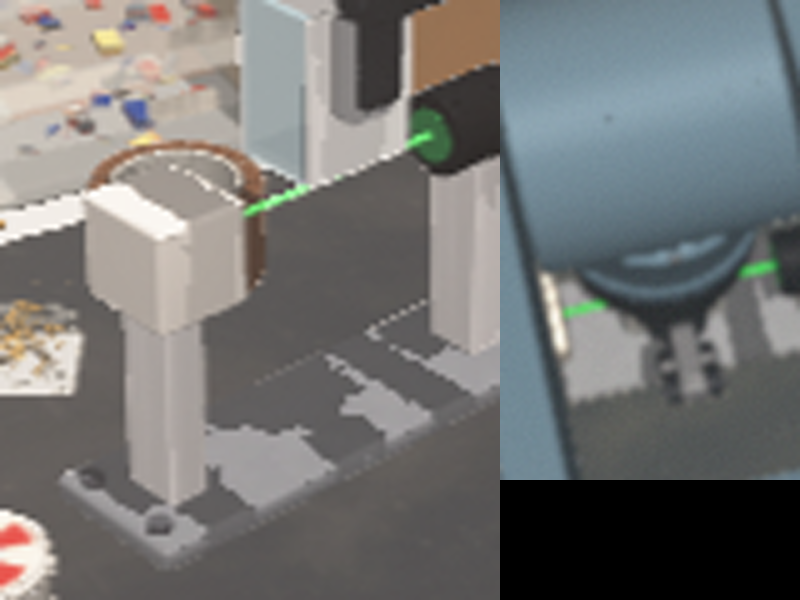

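The left crop shows the beam from (245,212) to the lamp face's centre (430,137), with the cell's underside just above it. Its bottom corners are (305,187), (245,150) and (408,142). The right crop shows the beam passing under the gripper between (565,312) and (775,265).

Run:
```python
from h import *
P=np.array([.6176,.258,.1314]);Y=np.radians(12)
f=lambda x:np.round((np.array(x)-[235,220]+.4)*5).tolist()
ty=np.array([np.cos(Y),np.sin(Y),0]);tx=np.array([-np.sin(Y),np.cos(Y),0])
print("cell bottom pred",[f(proj("scene7",P+[0,0,.006-.0264]+i*.022*tx+j*.018*ty)) for i,j in((1,1),(1,-1),(-1,-1))])
for C in([.617,.258],[.6165,.260]):
  g=np.radians(101.8);d=np.array([np.cos(g),np.sin(g),0]);
  print(C,"beam ends",[f(proj("scene7",np.array([*C,.1])+k*.05*d)) for k in(1,-1)])
  print(" +5mm x:",f(proj("scene7",np.array([*C,.1])-.05*d+[.005,0,0]))," +5mm z",f(proj("scene7",np.array([*C,.105])-.05*d)),"+5mm y",f(proj("scene7",np.array([*C,.1])-.05*d+[0,.005,0])))
T=lambda p:((p[0]-500)/4+250-.4,p[1]/4+150-.4)
for p in((565,312),(775,265)):print("top beam",pix("top7",*T(p),.1))
```

```text
cell bottom pred [[241.0, 150.0], [312.0, 188.0], [411.0, 147.0]]
[0.617, 0.258] beam ends [[211.0, 227.0], [434.0, 133.0]]
 +5mm x: [427.0, 128.0]  +5mm z [435.0, 120.0] +5mm y [422.0, 136.0]
[0.6165, 0.26] beam ends [[206.0, 229.0], [430.0, 135.0]]
 +5mm x: [423.0, 129.0]  +5mm z [430.0, 122.0] +5mm y [418.0, 138.0]
top beam [0.60657279 0.30306689 0.1       ]
top beam [0.62705897 0.20681157 0.1       ]
```

send_rows(
  motion=[
    [0, 0, 0, 1, -1, 5, 1],
    [0, 0, 0, 0, 0, 10, 1],
    [0, 0, 0, 0, 0, 12, 1],
    [0, 0, 0, 0, 0, 9, 1],
    [0, 0, 0, 0, 0, 5, 1],
    [0, 0, 0, 0, 0, 0, 1],
    [0, 0, 0, 0, 0, 0, 1],
    [0, 0, 0, 0, 0, 0, 1],
    [0, 0, 0, 0, 0, 0, 1],
    [0, 0, 0, 0, 0, 0, 1],
  ],
)

```text
time_s: 26.6
eef_pos: [0.6167, 0.2589, 0.0908]
eef_rot: [0.0, 0.63, 0.777, 0.0]
wrist_force: [0.6, -0.9, -1.4]
opening: 0.414
grasp_force: 60.3
```

Run:
```python
from bench import ctrl
from h import *
c=ctrl.camera("scene");np.savez("scene8.npz",**c);t=ctrl.camera("top")
for i in range(4):o=ctrl.get_obs();print({k:np.round(o[k],4).tolist() for k in("time_s","eef_pos","eef_rot","wrist_force")}); ctrl.camera("top")
P=np.array(o["eef_pos"]);Y=np.radians(12);f=lambda x:np.round((np.array(x)-[250,220]+.4)*6).tolist()
ty=np.array([np.cos(Y),np.sin(Y),0]);tx=np.array([-np.sin(Y),np.cos(Y),0]);B=P-[0,0,.0204]
print("window centre",[f(proj("scene8",B+[0,0,.03]+i*.022*tx)) for i in(1,-1)])
print("win corners",[f(proj("scene8",B+[0,0,z]+.022*tx+j*.018*ty)) for z in(0,.06) for j in(1,-1)])
O=np.zeros((600,800,3),np.uint8)
O[:,:540]=cv2.resize(c["color"][220:320,250:340,::-1],None,fx=6,fy=6,interpolation=cv2.INTER_CUBIC)
O[:416,540:]=cv2.resize(t["color"][180:260+24,260:310,::-1],None,fx=5.2,fy=5.2,interpolation=cv2.INTER_CUBIC)[:416,:260]
cv2.imwrite("pics/v9.png",O)
```

```text
{'time_s': 26.7, 'eef_pos': [0.6165, 0.2588, 0.0906], 'eef_rot': [0.0001, 0.6298, 0.7767, 0.0002], 'wrist_force': [-0.2556, 0.179, -1.2672]}
{'time_s': 26.75, 'eef_pos': [0.6164, 0.2588, 0.0905], 'eef_rot': [0.0001, 0.6298, 0.7767, 0.0001], 'wrist_force': [0.0305, 0.487, -1.3714]}
{'time_s': 26.8, 'eef_pos': [0.6164, 0.2588, 0.0905], 'eef_rot': [0.0001, 0.6298, 0.7767, 0.0001], 'wrist_force': [-0.0743, 1.4037, -1.4113]}
{'time_s': 26.85, 'eef_pos': [0.6163, 0.2588, 0.0904], 'eef_rot': [0.0, 0.6298, 0.7767, 0.0], 'wrist_force': [-0.2125, 1.0185, -1.9928]}
window centre [[241.0, 241.0], [359.0, 191.0]]
win corners [[201.0, 312.0], [285.0, 360.0], [197.0, 122.0], [284.0, 166.0]]
```

View pics/v9.png

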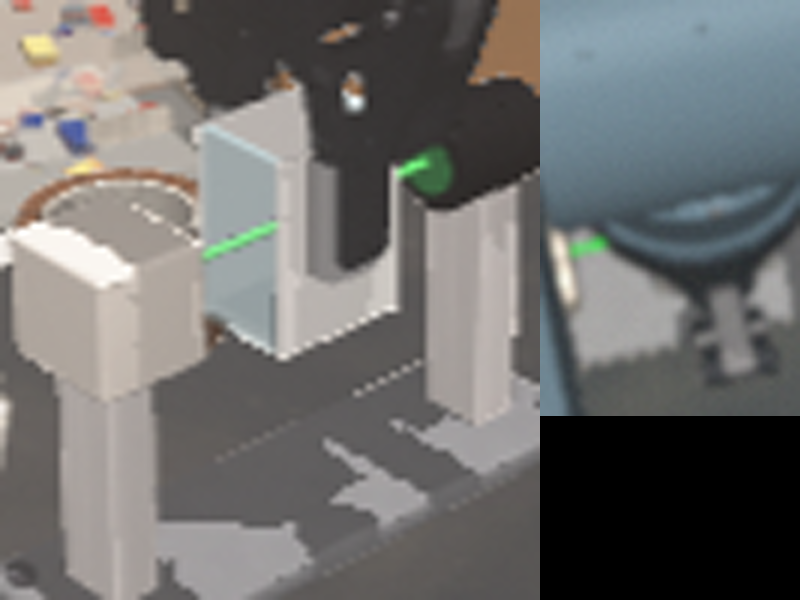

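The crop shows the beam meeting the near window from (203,256) to (277,226). It passes through my predicted window centre (241,241), with clear gaps to the sensor and the lamp. The cell is upright and the arm still, so I am handing in.

```bash
python3 -c "
from bench import ctrl
print(ctrl.hand_in())"
```

```text
the job is handed in; nothing more can be done
None
```

The job is handed in, with no verdict returned: the cell was brushed three times, the brush put back in its holder, and the cell is held still by its frosted faces with the beam through the middle of its windows, to about 1 mm by camera.

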